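# Eject the spent dust filter

## Robot

A 6-joint arm with a two-finger parallel gripper is mounted at the origin on the work surface. World frame = base frame: x ahead of the robot, y to its left, z up, the work surface at z = 0. Lengths are in m, angles in rad, forces in N, time in s.
With the tool pointing down it reaches from about 0.325 to 0.85 m from the base axis. Payload 4.4 kg.
Tool frame: the origin (TCP) lies at the very end of the fingers, on their centre line; the grasp point (between the pads) lies 19 mm behind it; z points along the fingers, y is the direction in which the jaws open and shut (so a half turn about z gives the same grasp; the last joint's range is limited). The gripper opens to 94 mm and grips with 3 to 60 N. Pads are 16 mm wide; open, the fingers measure 119 mm over their backs; the gripper's body (75 mm by 177 mm) begins 78 mm behind the grasp point.
Start: joints at [-1.407, 0.207, 1.542, -0, 1.393, -0.15], TCP at [0.177, -0.547, 0.18] pointing down, gripper open.
Joint ranges: [-2.73, 2.73], [-0.86, 2.22], [0.23, 2.46], [-1.11, 4.25], [0.08, 2.63], [-2.82, 2.82]. Speed limits (rad/s): [2.79, 2.79, 3.14, 3.14, 3.14, 3.14].

## Interface

Orientations are given as [roll, pitch, yaw] about the fixed x, y, z axes, in that order (R = Rz(yaw) Ry(pitch) Rx(roll)).
In Python, from plant import bot gives the robot as it stands.
- The arm moves only by the tool arm_command, never from a script. Its argument "motion" is a list of rows, each an object of numbers: "tx", "ty", "tz": the shift along the tool's x, y, z in cm; "wx", "wy", "wz": the turn, a rotation vector about the tool's x, y, z in rad; "grip": the opening, from 0 (shut) to 1 (fully open). In form: [{"tx": .., "ty": .., "tz": .., "wx": .., "wy": .., "wz": .., "grip": ..}, ...]. A call has 1 to 20 rows; each row shifts and turns the commanded pose from where the row before left it, along the tool's axes as they then stand; what a row does not reach is not made up. A row lasts 1/10 s, in which the tool goes at most 50 mm and 8.59 degrees, less where a joint would pass 70% of its speed; a pose out of reach is approached as far as the arm can. A call is refused whole if a number of a shift passes 5 or a number of a turn 0.15, either way. A call with a gripper value outside its range is refused whole. The fingers move at their own pace and stop on an object; the grip force is fixed at half the most. Time passes only in rows, so rows that do not move let the fingers close. It gives the time, the measured TCP pose, the force and the opening at its end, in the units of the state.
- bot.sense(): the state, without advancing time (a new reading comes with each control period).
- bot.camera(name): name is "scene" or "side" or "wrist"; returns a dict with "pixels" (420x560x3 uint8, red, green, blue), "mtx" (3x3 intrinsics, pixels), "k1" (the pictures are not rectified: a ray, as slopes to the right and down, at radius r is drawn at 1 + k1 r^2 times it, then the intrinsics apply), "position" and "attitude" of the camera in the world. Camera axes: x right, y down, z forward; pixel columns grow to the right and rows downward; lengths in m; the calibration is good to about 2 mm. A picture is of the moment at which its call begins. There is no depth.
- bot.close_job(): hands the job in, once; it reports no verdict.
The state is a dict: "time_s": time; "joints": joint angles; "joint_vel": joint speeds; "joint_efforts": joint torques, N m; "tcp_pos": TCP position; "eef_rot": TCP orientation; "force": force on the tool from outside, world axes, zero at the start; "torque": the same for the moment, N m; "finger_gap": opening from 0.0 (shut) to 1.0 (fully open).
Only numpy, scipy, OpenCV 4.12 (cv2) and the standard library are available. Lean on these libraries where they do the work, as an engineer would, in place of code of your own. Each camera call takes 0.05 s, during which the arm holds its last target.

## Task

The orange filter cartridge in the bench dust extractor is spent: push it deeper until its push-push latch lets go, let it spring up, draw it out and stand it upright on the floor of the steel tray. Leave the green cartridge latched in its bay, and do not shift the bronze bowl.

Things in the scene. Friction and masses are not known exactly. Their poses are not given: they have to be found in the camera images.
- extractor: White fixed dust extractor, 220 mm along its x, 260 mm along its y, 120 mm high; origin at the centre of its underside. Two bays in its flat top, 50.5 mm (x) by 38.5 mm (y), centred at x = 0, y = +60 and -60 mm, one cartridge in each; which is in which varies. A latched cartridge stands only 2 mm above the extractor's top, too little to grip.
- bayA (a point): Centre of the mouth of the bay at y = +60 mm, level with the extractor's top. In both bays the cartridge stands on a spring carrier with a push-push latch. Pushed straight down 6 to 8 mm from its latched position (8 mm is the stop; 5 to 8 N) and let go, it is unlatched; a push of under 2 mm trips nothing. Pushing it fully down again latches it again.
- bayB (a point): The same for the bay at y = -60 mm. Once let go, the spring lifts an unlatched cartridge in about half a second until its top is 26 mm above the extractor's top. There it stays, loose, its lower 34 mm still in the bay, and can be gripped by its sides and drawn straight up.
- spent_center (a point): A filter cartridge, a bright orange box with a white dot on top, 48 mm along its x, 36 mm along its y, 60 mm tall, about 0.11 kg. The point is its centre, 30 mm below its top; z points up out of its top. The spent one. In its bay its axes are parallel to the extractor's.
- good_center (a point): A filter cartridge, a green box with a white dot on top, 48 mm along its x, 36 mm along its y, 60 mm tall, about 0.11 kg. The point is its centre, 30 mm below its top; z points up out of its top. Still good: it stays latched in its bay.
- tray: Fixed open tray of bright steel, empty, 170 mm along its x, 150 mm along its y, 30 mm high, walls and floor 4 mm thick; origin at the centre of its underside, so the inner floor is 4 mm above the origin.
- bowl: Loose green corroded bronze bowl, 236 mm across and 66 mm high, on a grey foam pad 20 mm thick towards the far side of the bench; origin at the centre of its underside.
Not all that is in view belongs to the job. Of the things that look like the tray, take the one that is farthest from the robot's base at the start.

How it is judged:
By the outcome, as a careful person would: the job done as asked, in the order asked, and still so for the second after the job is handed in, with the robot touching nothing.
It also fails if it takes over 54 s, if anything falls off the work surface, if the arm or the gripper's body presses on something with over 40 N, if the wrist force passes 120 N, or if a joint passes its speed limit or range.

## Working session

There is one attempt and no reset: what is moved stays moved. The work goes in short steps, Python scripts to look and compute and a tool call to move; the robot and the scene stay as the last step left them, time stands still between calls to the robot, and variables do not carry over. Pictures are saved under pics/ and viewed, and the job is handed in when it is done.

Besides the shell and the picture viewer there is one more tool, called after "Call:" in YAML: its name, and indented under it one key for each argument. arm_command: Moves the arm, as the interface text tells. Its arguments: {"type":"object","properties":{"motion":{"type":"array"}},"required":["motion"]}

```bash
ls; mkdir -p pics
cat > h.py <<'E'
import numpy as np, cv2, pickle
from plant import bot
def snap(name,fn):
    c=bot.camera(name); cv2.imwrite('pics/'+fn+'.png',c['pixels'][:,:,::-1]); pickle.dump(c,open('pics/'+fn+'.pkl','wb')); return c
def load(fn): return pickle.load(open('pics/'+fn+'.pkl','rb'))
E
python3 - <<'E'
from h import *
print(bot.sense())
for n in ['scene','side','wrist']:
    c=snap(n,n+'0'); print(n,c['mtx'].tolist(),c['k1'],c['position'],c['attitude'])
E
```

```text
pics
{'time_s': 0.0, 'joints': array([-1.40749242e+00,  2.07439031e-01,  1.54293568e+00, -1.01580162e-05,
        1.39348027e+00, -1.50479393e-01]), 'joint_vel': array([ 0.00021069, -0.00117852,  0.00090428,  0.00127229,  0.00021849,
        0.00171116]), 'joint_efforts': array([ 4.92568051e-04, -3.70879877e+01, -2.81416744e+01,  6.97896746e-02,
        3.61515710e-02, -1.66484679e-04]), 'tcp_pos': array([ 0.17733553, -0.54607189,  0.17928874]), 'eef_rot': array([-3.13935440e+00, -3.29268013e-04,  3.13784730e-01]), 'force': array([ 0.59721342, -1.11007138,  0.21320718]), 'torque': array([ 0.03342012,  0.07950637, -0.03614588]), 'finger_gap': 1.000932092743035}
scene [[399.0726385527477, 0.0, 273.3905917258923], [0.0, 399.0726385527477, 207.14060551866797], [0.0, 0.0, 1.0]] -0.11205591412441046 [ 0.96692364 -0.26378002  0.83913061] [-2.48049253 -0.01307993  1.05414708]
side [[453.0462727341001, 0.0, 282.38198741593754], [0.0, 453.0462727341001, 210.9902149615045], [0.0, 0.0, 1.0]] -0.11933483914936067 [0.28429813 0.99394142 0.64431763] [-2.06677245 -0.00830654 -2.93492733]
wrist [[357.24113681278186, 0.0, 282.0683032597692], [0.0, 357.24113681278186, 210.18451636343616], [0.0, 0.0, 1.0]] -0.04016394640365509 [ 0.25207178 -0.52280004  0.38255172] [ 2.86910067e+00  2.20717229e-03 -1.25679054e+00]
```

View pics/scene0.png

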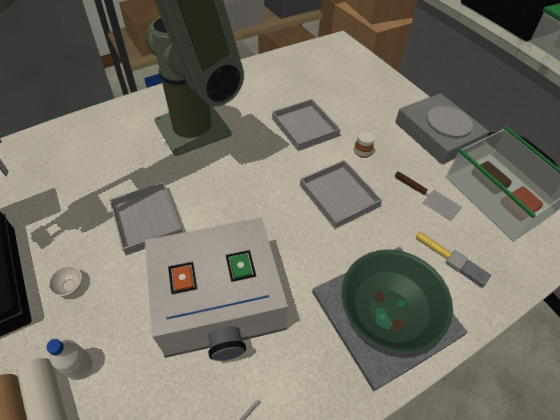

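View pics/side0.png

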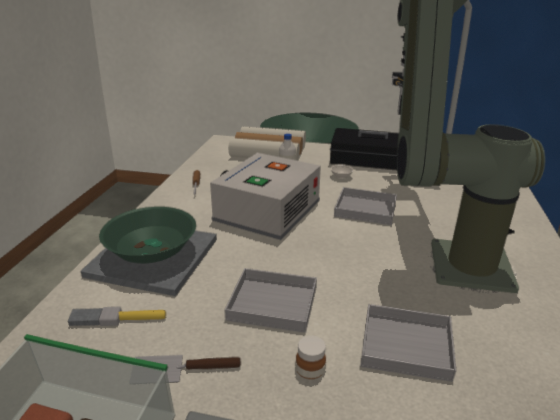

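View pics/wrist0.png

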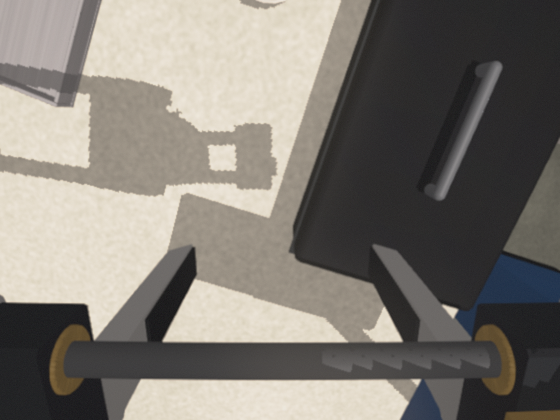

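The scene view shows three trays at (306,123), (340,192) and (148,216). The orange dot is at (181,278) and the green dot at (240,265). I'll measure all of these from the scene and side views.

```bash
cat >> h.py <<'E'
from scipy.spatial.transform import Rotation as Ro
def ray(c,p,z):
    K=c['mtx']; d=np.array([c['k1'],0,0,0,0.])
    q=cv2.undistortPoints(np.array([[p]],float),K,d)[0,0]
    R=Ro.from_euler('xyz',c['attitude']).as_matrix()
    v=R@np.array([q[0],q[1],1]); t=(z-c['position'][2])/v[2]
    return c['position']+t*v
def proj(c,X):
    R=Ro.from_euler('xyz',c['attitude']).as_matrix()
    return cv2.projectPoints(np.atleast_2d(np.array(X,float)),cv2.Rodrigues(R.T)[0],-R.T@c['position'],c['mtx'],np.array([c['k1'],0,0,0,0.]))[0][:,0]
E
python3 - <<'E'
from h import *
c=load('scene0'); s=load('side0')
for n,p,q in [('t1',(306,123),(407,340)),('t2',(340,192),(273,298)),('t3',(148,216),(366,205))]:
    a=ray(c,p,.02);b=ray(s,q,.02); print(n,a,b,np.hypot(*a[:2]),np.hypot(*b[:2]))
for n,p,q in [('orange',(181,278),(278,166)),('green',(240,265),(258,181))]:
    print(n,ray(c,p,.122),ray(s,q,.122))
def crop(c,fn,x0,y0,w,h,k):
    cv2.imwrite('pics/'+fn+'.png',cv2.resize(c['pixels'][y0:y0+h,x0:x0+w,::-1],None,fx=k,fy=k,interpolation=cv2.INTER_CUBIC))
crop(c,'cropA',100,170,200,150,4)
crop(c,'cropB',260,90,130,140,4)
crop(s,'cropC',200,140,220,150,3.6)
E
```

```text
t1 [0.17697674 0.31501755 0.02      ] [0.17434765 0.32219205 0.02      ] 0.3613264784940737 0.36633976005620084
t2 [0.460328   0.24295328 0.02      ] [0.45518433 0.25161969 0.02      ] 0.5205076061056199 0.5201011856808072
t3 [ 0.28678346 -0.23602186  0.02      ] [ 0.2797272  -0.22834897  0.02      ] 0.37141765129650095 0.361096323318953
orange [ 0.55331655 -0.23171196  0.122     ] [ 0.5484735  -0.22378045  0.122     ]
green [ 0.58390785 -0.11409972  0.122     ] [ 0.5794874  -0.10717068  0.122     ]
```

View pics/cropA.png

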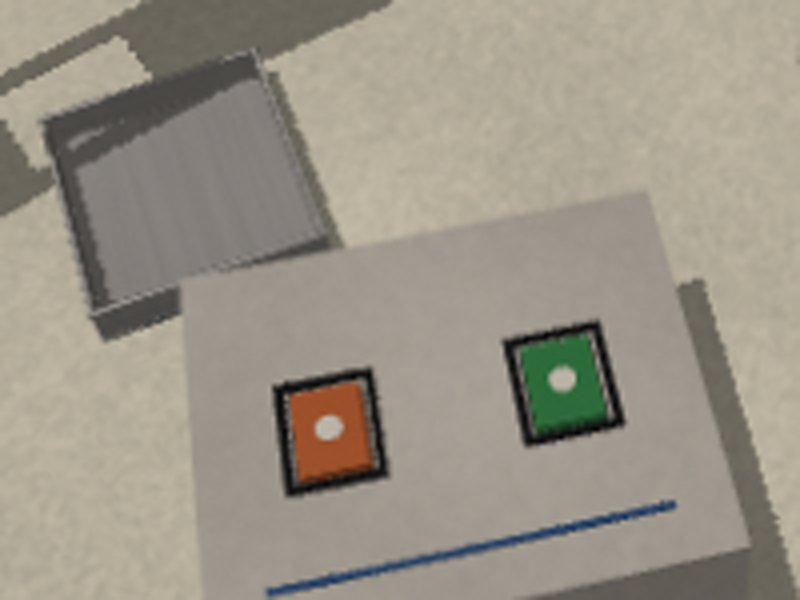

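View pics/cropB.png

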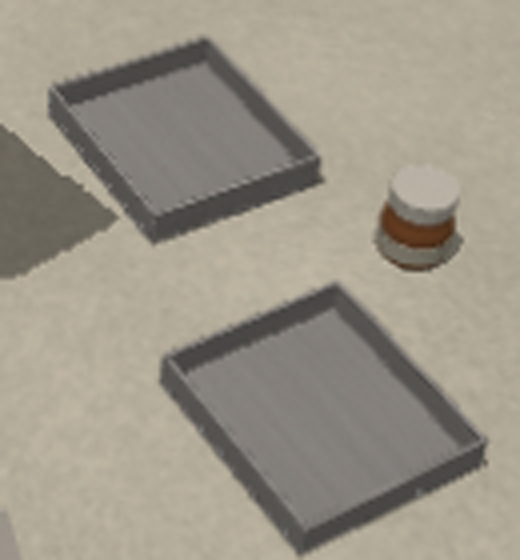

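View pics/cropC.png

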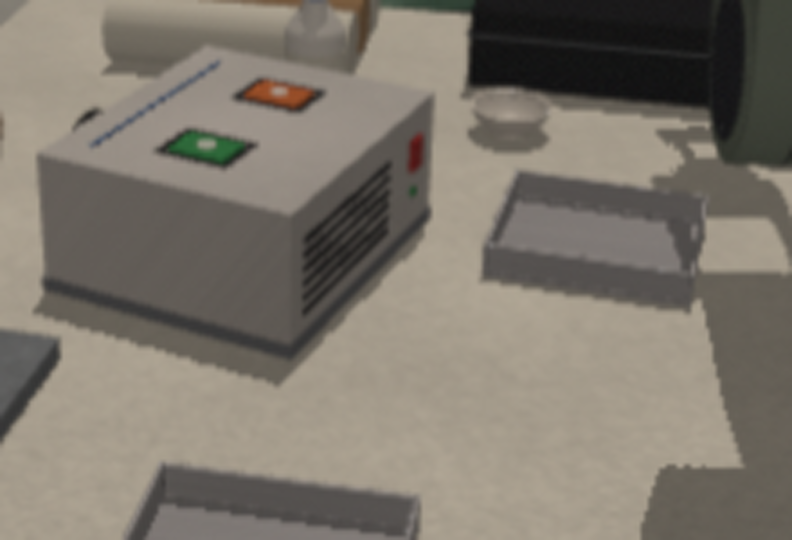

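The tray at scene (340,192) is 0.52 m from the base. The ones at (306,123) and (148,216) are both about 0.36–0.37 m, so (340,192) is the farthest and the one meant, and cropB shows it empty. The orange dot is at about (0.551,-0.228) and the green at about (0.582,-0.110). They are 121 mm apart against a nominal 120, which gives an extractor yaw of about -14.6°. Next I'll lift, align the yaw, and move above the orange cartridge for a wrist view.

Call:
arm_command:
  motion:
    - {"tz":-1.5,"wz":0.114,"grip":1}
    - {"tz":-1.5,"wz":0.114,"grip":1}
    - {"tz":-1.5,"wz":0.114,"grip":0.5}
    - {"tz":-1.5,"wz":0.114,"grip":0}
    - {"tz":-1,"wz":0.114,"grip":0}
    - {"tx":2.35,"ty":-3.3,"grip":0}
    - {"tx":2.35,"ty":-3.3,"grip":0}
    - {"tx":2.35,"ty":-3.3,"grip":0}
    - {"tx":2.35,"ty":-3.3,"grip":0}
    - {"tx":2.35,"ty":-3.3,"grip":0}
    - {"tx":2.35,"ty":-3.3,"grip":0}
    - {"tx":2.35,"ty":-3.3,"grip":0}
    - {"tx":2.35,"ty":-3.3,"grip":0}
    - {"tx":2.35,"ty":-3.3,"grip":0}
    - {"tx":2.35,"ty":-3.3,"grip":0}
    - {"tx":2.35,"ty":-3.3,"grip":0}
    - {"tx":2.35,"ty":-3.3,"grip":0}
    - {"grip":0}
    - {"grip":0}
    - {"grip":0}

```text
validation failed for argument at $.mo...
```

Run:
```python
from h import *
c=snap('wrist','wrist1'); s=bot.sense(); print(s['time_s'],s['tcp_pos'],s['eef_rot'],s['finger_gap'],s['force'],s['joints']); print(c['position'],c['attitude'])
```

```text
0.2 [ 0.17739685 -0.54640997  0.17972272] [-3.14019370e+00 -2.20253513e-04  3.13844425e-01] 0.9997811157196222 [ 0.08014342 -0.18081203  0.21445787] [-1.40749426e+00  2.07162096e-01  1.54235206e+00  8.08229887e-06
  1.39349466e+00 -1.50543942e-01]
[ 0.2520811  -0.52285469  0.3826909 ] [ 2.86906010e+00  1.92682580e-03 -1.25679112e+00]
```

View pics/wrist1.png

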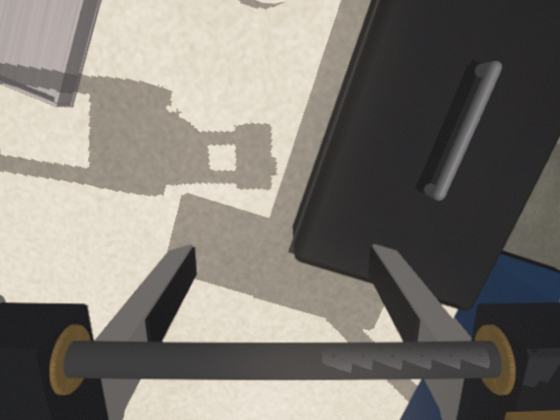

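The move was refused and the wrist view hasn't changed (black box still at (420,130)). Each row probably needs every key.

Call:
arm_command:
  motion:
    - {"tx":0,"ty":0,"tz":-1.5,"wx":0,"wy":0,"wz":0.114,"grip":1}
    - {"tx":0,"ty":0,"tz":-1.5,"wx":0,"wy":0,"wz":0.114,"grip":1}
    - {"tx":0,"ty":0,"tz":-1.5,"wx":0,"wy":0,"wz":0.114,"grip":0}
    - {"tx":0,"ty":0,"tz":-1.5,"wx":0,"wy":0,"wz":0.114,"grip":0}
    - {"tx":0,"ty":0,"tz":-1,"wx":0,"wy":0,"wz":0.114,"grip":0}
    - {"tx":2.35,"ty":-3.3,"tz":0,"wx":0,"wy":0,"wz":0,"grip":0}
    - {"tx":2.35,"ty":-3.3,"tz":0,"wx":0,"wy":0,"wz":0,"grip":0}
    - {"tx":2.35,"ty":-3.3,"tz":0,"wx":0,"wy":0,"wz":0,"grip":0}
    - {"tx":2.35,"ty":-3.3,"tz":0,"wx":0,"wy":0,"wz":0,"grip":0}
    - {"tx":2.35,"ty":-3.3,"tz":0,"wx":0,"wy":0,"wz":0,"grip":0}
    - {"tx":2.35,"ty":-3.3,"tz":0,"wx":0,"wy":0,"wz":0,"grip":0}
    - {"tx":2.35,"ty":-3.3,"tz":0,"wx":0,"wy":0,"wz":0,"grip":0}
    - {"tx":2.35,"ty":-3.3,"tz":0,"wx":0,"wy":0,"wz":0,"grip":0}
    - {"tx":2.35,"ty":-3.3,"tz":0,"wx":0,"wy":0,"wz":0,"grip":0}
    - {"tx":2.35,"ty":-3.3,"tz":0,"wx":0,"wy":0,"wz":0,"grip":0}
    - {"tx":2.35,"ty":-3.3,"tz":0,"wx":0,"wy":0,"wz":0,"grip":0}
    - {"tx":2.35,"ty":-3.3,"tz":0,"wx":0,"wy":0,"wz":0,"grip":0}
    - {"tx":0,"ty":0,"tz":0,"wx":0,"wy":0,"wz":0,"grip":0}
    - {"tx":0,"ty":0,"tz":0,"wx":0,"wy":0,"wz":0,"grip":0}

```text
time_s: 2.1
tcp_pos: [0.5507, -0.2346, 0.2499]
eef_rot: [3.141, 0.001, -0.254]
force: [0.1, -0.6, 0.3]
finger_gap: 0.001
```

Run:
```python
from h import *
c=snap('wrist','wrist2'); s=bot.sense(); print(s['time_s'],s['tcp_pos'],s['eef_rot'],s['finger_gap'],s['force'],s['joints']); print(c['position'],c['attitude'])
```

```text
2.15 [ 0.55015864 -0.23539036  0.24999235] [ 3.14123769e+00  1.13866372e-03 -2.55838574e-01] 0.0020637948176201798 [-0.44308549 -0.17453025  0.28883039] [-5.48429391e-01  2.13350067e-01  1.39049494e+00 -6.68650119e-04
  1.53873554e+00  1.27822707e+00]
[ 0.6269357  -0.25487396  0.45287316] [ 2.86733845e+00  1.27249493e-04 -1.82479133e+00]
```

View pics/wrist2.png

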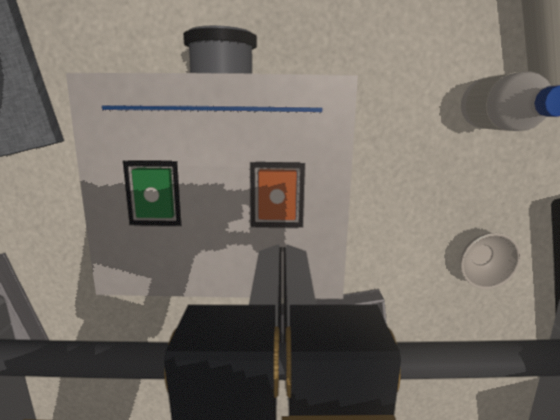

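The wrist view shows the orange dot at about (277,196), the green dot at about (151,194), and the closed fingertips at about (282,250).

```bash
cat >> h.py <<'E'
def dot(c,p,r=6):
    x,y=p; im=c['pixels'][y-r:y+r+1,x-r:x+r+1].astype(float); m=im.min(axis=2); w=np.clip(m-m.min()-0.45*(m.max()-m.min()),0,None)
    Y,X=np.mgrid[-r:r+1,-r:r+1]; return (x+(w*X).sum()/w.sum(), y+(w*Y).sum()/w.sum())
E
python3 - <<'E'
from h import *
r={}
for f,po,pg in [('wrist2',(277,196),(151,194)),('scene0',(182,277),(240,265)),('side0',(278,166),(258,181))]:
    c=load(f); 
    rr=7 if f=='wrist2' else 4
    o=ray(c,dot(c,po,rr),.122);g=ray(c,dot(c,pg,rr),.122); d=g-o
    print(f,dot(c,po,rr),dot(c,pg,rr),o,g,np.linalg.norm(d),np.degrees(np.arctan2(d[1],d[0])))
c=load('wrist2')
print('tip proj',proj(c,[bot.sense()['tcp_pos']]))
hs=cv2.cvtColor(c['pixels'],cv2.COLOR_RGB2HSV)
cv2.imwrite('pics/w2c.png',cv2.resize(c['pixels'][130:300,100:330,::-1],None,fx=3.4,fy=3.4,interpolation=cv2.INTER_CUBIC))
E
```

```text
wrist2 (np.float64(276.7090523766273), np.float64(195.9570592390756)) (np.float64(150.861821584529), np.float64(192.0224578914535)) [ 0.55173771 -0.23004026  0.122     ] [ 0.58570708 -0.1148241   0.122     ] 0.12011944940181869 73.57281569214429
scene0 (np.float64(181.69071105127892), np.float64(276.4610206829029)) (np.float64(240.2155036225963), np.float64(264.3252710137822)) [ 0.55073896 -0.22917158  0.122     ] [ 0.58270793 -0.11299873  0.122     ] 0.12049126588194477 74.6139190466728
side0 (np.float64(277.7407498162215), np.float64(164.97378093604507)) (np.float64(257.21461254612547), np.float64(179.88767527675276)) [ 0.55091733 -0.23133229  0.122     ] [ 0.58347459 -0.11385147  0.122     ] 0.12190865145360547 74.5104416583213
tip proj [[282.82501629 245.28207778]]
```

View pics/w2c.png

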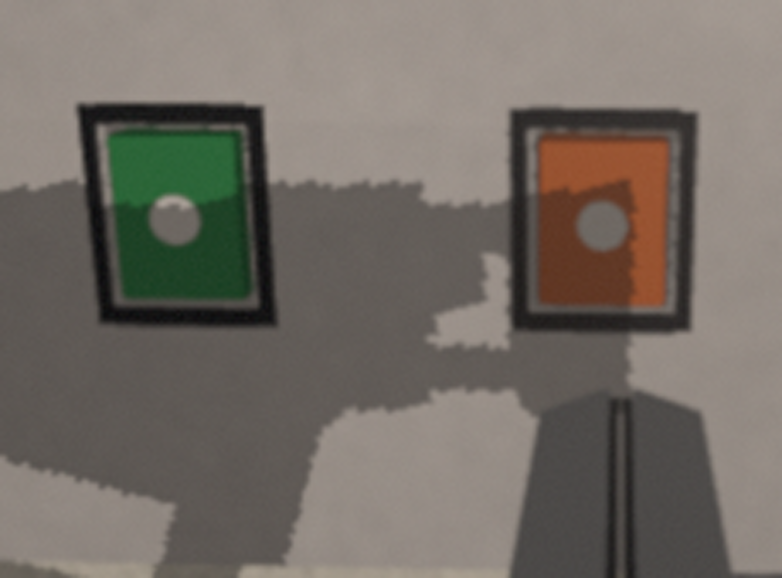

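The corrected orange centre is (0.5512,-0.2302), and all three views agree within 1.5 mm. The extractor yaw is about -15.5°. The shadow had biased the green dot centroid in the wrist view. Now I'll centre and descend to about 8 mm above the cartridge.

Call:
arm_command:
  motion:
    - {"tx":0,"ty":-0.46,"tz":2,"wx":0,"wy":0,"wz":0.015,"grip":0}
    - {"tx":0,"ty":0,"tz":3,"wx":0,"wy":0,"wz":0,"grip":0}
    - {"tx":0,"ty":0,"tz":3,"wx":0,"wy":0,"wz":0,"grip":0}
    - {"tx":0,"ty":0,"tz":2,"wx":0,"wy":0,"wz":0,"grip":0}
    - {"tx":0,"ty":0,"tz":2,"wx":0,"wy":0,"wz":0,"grip":0}
    - {"tx":0,"ty":0,"tz":0,"wx":0,"wy":0,"wz":0,"grip":0}
    - {"tx":0,"ty":0,"tz":0,"wx":0,"wy":0,"wz":0,"grip":0}

```text
time_s: 2.85
tcp_pos: [0.551, -0.2319, 0.1306]
eef_rot: [3.142, 0.001, -0.273]
force: [0.1, -0.4, 0.0]
finger_gap: 0.006
```

Run:
```python
from h import *
c=snap('wrist','wrist3'); s=bot.sense(); print(s['time_s'],s['tcp_pos'],s['eef_rot'],s['force'])
print('tip proj',proj(c,[s['tcp_pos'],[.5512,-.2302,.122]]))
cv2.imwrite('pics/w3c.png',cv2.resize(c['pixels'][130:330,170:400,::-1],None,fx=3,fy=3,interpolation=cv2.INTER_CUBIC))
```

```text
2.9 [ 0.55187313 -0.2321206   0.13167003] [ 3.14097745e+00 -1.60205234e-03 -2.72634515e-01] [ 1.19752325 -0.15096752  0.31695932]
tip proj [[281.33674501 243.86728899]
 [278.72710974 240.06696232]]
```

View pics/w3c.png

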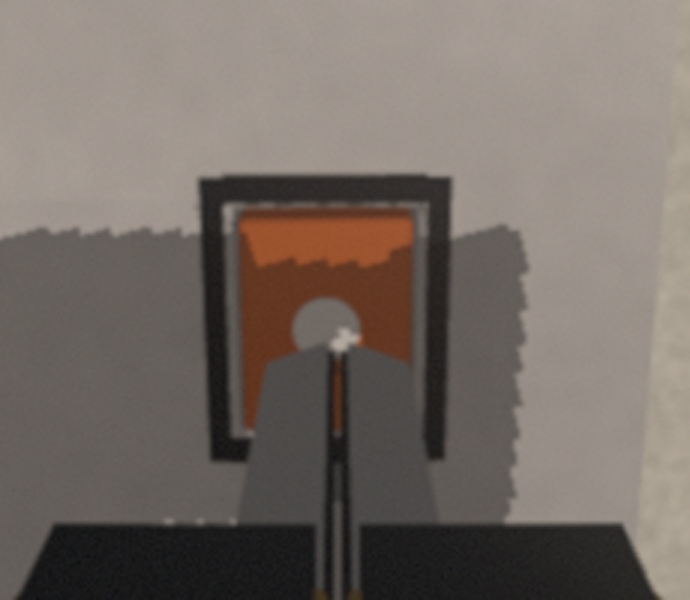

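The dot is at px (278.7,238.3) and the fingertips at (282.7,246), so the tool is about 2 mm off in y. I'll correct that and start pushing gently.

Call:
arm_command:
  motion:
    - {"tx":0.05,"ty":-0.2,"tz":0.3,"wx":0,"wy":0,"wz":0,"grip":0}
    - {"tx":0,"ty":0,"tz":0.3,"wx":0,"wy":0,"wz":0,"grip":0}
    - {"tx":0,"ty":0,"tz":0.2,"wx":0,"wy":0,"wz":0,"grip":0}
    - {"tx":0,"ty":0,"tz":0.2,"wx":0,"wy":0,"wz":0,"grip":0}
    - {"tx":0,"ty":0,"tz":0.2,"wx":0,"wy":0,"wz":0,"grip":0}
    - {"tx":0,"ty":0,"tz":0,"wx":0,"wy":0,"wz":0,"grip":0}

```text
time_s: 3.5
tcp_pos: [0.5525, -0.2289, 0.118]
eef_rot: [-3.141, 0.001, -0.271]
force: [-0.4, 0.1, -0.4]
finger_gap: 0.004
```

Call:
arm_command:
  motion:
    - {"tx":0,"ty":0,"tz":0.1,"wx":0,"wy":0,"wz":0,"grip":0}
    - {"tx":0,"ty":0,"tz":0,"wx":0,"wy":0,"wz":0,"grip":0}

```text
time_s: 3.7
tcp_pos: [0.5528, -0.229, 0.1174]
eef_rot: [-3.142, 0.0, -0.271]
force: [0.5, 0.4, 0.4]
finger_gap: 0.005
```

Run:
```python
from h import *
c=snap('wrist','wrist4'); s=bot.sense(); print(s['time_s'],s['tcp_pos'],s['eef_rot'],s['force'])
cv2.imwrite('pics/w4c.png',cv2.resize(c['pixels'][130:330,170:400,::-1],None,fx=3,fy=3,interpolation=cv2.INTER_CUBIC))
```

```text
3.75 [ 0.55280184 -0.22906142  0.11741052] [-3.14156871e+00  7.54721418e-05 -2.71192779e-01] [-0.10504388  1.08224197  0.23673555]
```

View pics/w4c.png

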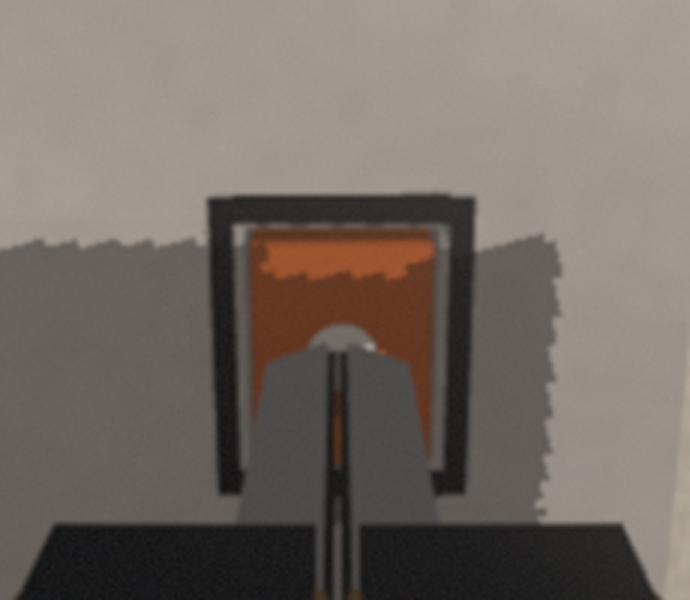

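There is no contact force yet at z=0.117. The tip is now centred on the dot (crop x 338 against 341), so I'll continue in small steps.

Call:
arm_command:
  motion:
    - {"tx":0,"ty":0,"tz":0.1,"wx":0,"wy":0,"wz":0,"grip":0}
    - {"tx":0,"ty":0,"tz":0.1,"wx":0,"wy":0,"wz":0,"grip":0}
    - {"tx":0,"ty":0,"tz":0,"wx":0,"wy":0,"wz":0,"grip":0}

```text
time_s: 4.05
tcp_pos: [0.5527, -0.229, 0.1152]
eef_rot: [-3.141, 0.0, -0.271]
force: [-0.4, -0.3, 0.2]
finger_gap: 0.003
```

Run:
```python
from h import *
c=snap('scene','scene5'); d=snap('side','side5'); s=bot.sense(); print(s['time_s'],s['tcp_pos'],s['force'],s['joint_efforts'])
for n,c in (('scene',c),('side',d)): print(n,proj(c,[s['tcp_pos'],[.5512,-.2302,.122]]))
A=cv2.resize(load('scene5')['pixels'][230:310,130:230,::-1],None,fx=6,fy=6,interpolation=cv2.INTER_CUBIC)
B=cv2.resize(d['pixels'][130:210,228:328,::-1],None,fx=6,fy=6,interpolation=cv2.INTER_CUBIC)
cv2.imwrite('pics/s5a.png',A);cv2.imwrite('pics/s5b.png',B)
```

```text
4.15 [ 0.55275049 -0.22905816  0.11538986] [-0.65852086  0.12355178  0.24565659] [-1.64839894e-04 -4.02432275e+01 -2.68411750e+01  3.32016300e-02
 -6.50937483e-02 -2.84500180e-05]
scene [[182.67614732 278.75724295]
 [181.30343347 276.85716592]]
side [[276.97080851 167.25337488]
 [277.56699393 165.10816462]]
```

View pics/s5a.png

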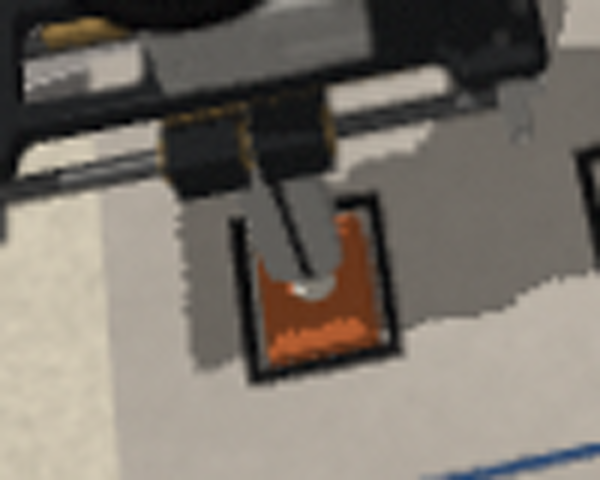

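View pics/s5b.png

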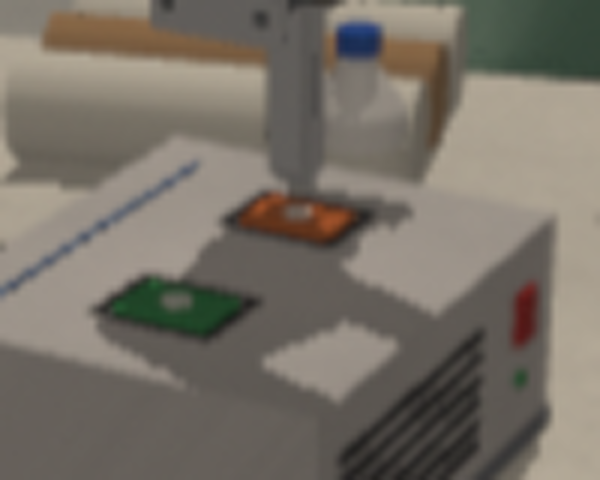

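Both views show the tip still above the cartridge: side tip at px (278,162) against a projected TCP at (277,167). So the real finger end is higher than reported, and I'll find contact by force.

Call:
arm_command:
  motion:
    - {"tx":0,"ty":0,"tz":0.1,"wx":0,"wy":0,"wz":0,"grip":0}
    - {"tx":0,"ty":0,"tz":0.1,"wx":0,"wy":0,"wz":0,"grip":0}
    - {"tx":0,"ty":0,"tz":0,"wx":0,"wy":0,"wz":0,"grip":0}

```text
time_s: 4.45
tcp_pos: [0.5526, -0.229, 0.1132]
eef_rot: [-3.141, 0.0, -0.271]
force: [0.4, -0.5, -0.2]
finger_gap: 0.002
```

Call:
arm_command:
  motion:
    - {"tx":0,"ty":0,"tz":0.1,"wx":0,"wy":0,"wz":0,"grip":0}
    - {"tx":0,"ty":0,"tz":0.1,"wx":0,"wy":0,"wz":0,"grip":0}
    - {"tx":0,"ty":0,"tz":0,"wx":0,"wy":0,"wz":0,"grip":0}

```text
time_s: 4.75
tcp_pos: [0.5527, -0.229, 0.1112]
eef_rot: [-3.141, 0.0, -0.271]
force: [0.1, -1.2, -1.1]
finger_gap: 0.005
```

Call:
arm_command:
  motion:
    - {"tx":0,"ty":0,"tz":0.1,"wx":0,"wy":0,"wz":0,"grip":0}
    - {"tx":0,"ty":0,"tz":0,"wx":0,"wy":0,"wz":0,"grip":0}

```text
time_s: 4.95
tcp_pos: [0.5527, -0.229, 0.1103]
eef_rot: [-3.142, 0.0, -0.271]
force: [-0.1, 0.7, 0.2]
finger_gap: 0.011
```

Run:
```python
from h import *
d=snap('side','side6'); s=bot.sense(); print(s['time_s'],s['tcp_pos'],s['force'],s['torque'])
B=cv2.resize(d['pixels'][130:210,228:328,::-1],None,fx=6,fy=6,interpolation=cv2.INTER_CUBIC)
cv2.imwrite('pics/s6b.png',B)
```

```text
5.0 [ 0.55273804 -0.22905999  0.11036162] [-0.58905912 -0.09655853  0.2386692 ] [ 0.03971255 -0.02578288 -0.01764429]
```

View pics/s6b.png

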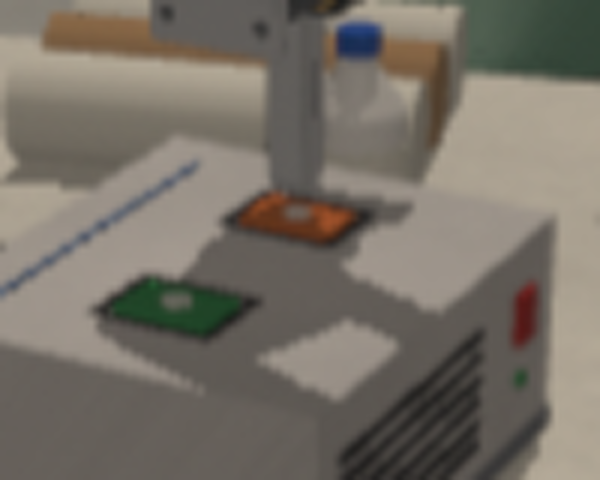

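Run:
```python
from h import *
w=snap('wrist','wrist6'); c=snap('scene','scene6'); s=bot.sense(); 
print(proj(w,[s['tcp_pos'],s['tcp_pos']+[0,0,.005],s['tcp_pos']+[0,0,.01]]))
print(proj(c,[s['tcp_pos'],s['tcp_pos']+[0,0,.005],s['tcp_pos']+[0,0,.01]]))
print(proj(load('side6'),[s['tcp_pos'],s['tcp_pos']+[0,0,.005],s['tcp_pos']+[0,0,.01]]))
A=cv2.resize(w['pixels'][200:275,230:330,::-1],None,fx=6,fy=6,interpolation=cv2.INTER_CUBIC)
B=cv2.resize(c['pixels'][240:315,130:230,::-1],None,fx=6,fy=6,interpolation=cv2.INTER_CUBIC)
cv2.imwrite('pics/w6.png',A);cv2.imwrite('pics/c6.png',B)
```

```text
[[281.40462616 244.65918803]
 [281.38588733 247.7133872 ]
 [281.36628422 250.90891793]]
[[183.08886958 279.92148743]
 [182.6701705  278.77018013]
 [182.24747115 277.60715902]]
[[276.94935948 168.7714823 ]
 [276.95411893 167.22957121]
 [276.95890966 165.68259438]]
```

View pics/w6.png

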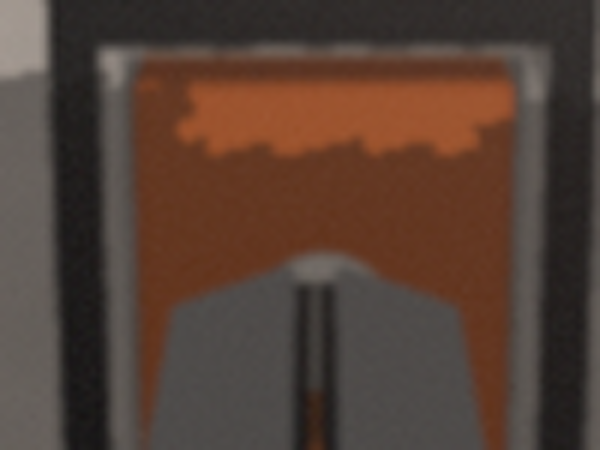

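View pics/c6.png

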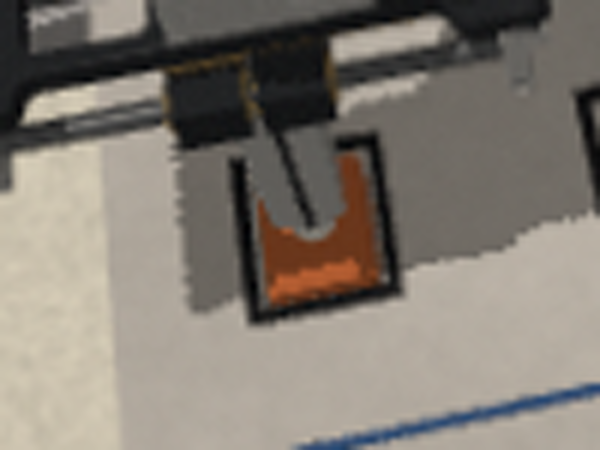

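The tips project about 15–20 mm above the reported TCP in all three views (wrist row 247, scene row 278, side row 163). I'll keep descending in 1 mm steps with force checks.

Call:
arm_command:
  motion:
    - {"tx":0,"ty":0,"tz":0.1,"wx":0,"wy":0,"wz":0,"grip":0}
    - {"tx":0,"ty":0,"tz":0.1,"wx":0,"wy":0,"wz":0,"grip":0}
    - {"tx":0,"ty":0,"tz":0,"wx":0,"wy":0,"wz":0,"grip":0}

```text
time_s: 5.4
tcp_pos: [0.5526, -0.229, 0.1082]
eef_rot: [-3.141, 0.0, -0.271]
force: [-0.3, -0.5, -0.9]
finger_gap: 0.004
```

Call:
arm_command:
  motion:
    - {"tx":0,"ty":0,"tz":0.1,"wx":0,"wy":0,"wz":0,"grip":0}
    - {"tx":0,"ty":0,"tz":0.1,"wx":0,"wy":0,"wz":0,"grip":0}
    - {"tx":0,"ty":0,"tz":0,"wx":0,"wy":0,"wz":0,"grip":0}

```text
time_s: 5.7
tcp_pos: [0.5527, -0.229, 0.1062]
eef_rot: [-3.141, 0.0, -0.271]
force: [0.2, -0.1, 0.1]
finger_gap: 0.007
```

Call:
arm_command:
  motion:
    - {"tx":0,"ty":0,"tz":0.1,"wx":0,"wy":0,"wz":0,"grip":0}
    - {"tx":0,"ty":0,"tz":0.1,"wx":0,"wy":0,"wz":0,"grip":0}
    - {"tx":0,"ty":0,"tz":0,"wx":0,"wy":0,"wz":0,"grip":0}

```text
time_s: 6.0
tcp_pos: [0.5527, -0.229, 0.1042]
eef_rot: [-3.141, 0.0, -0.271]
force: [-0.5, -0.6, -0.0]
finger_gap: 0.008
```

Run:
```python
from h import *
d=snap('side','side7');w=snap('wrist','wrist7'); s=bot.sense(); print(s['time_s'],s['tcp_pos'],s['force'])
B=cv2.resize(d['pixels'][130:205,228:328,::-1],None,fx=6,fy=6,interpolation=cv2.INTER_CUBIC)
A=cv2.resize(w['pixels'][200:275,230:330,::-1],None,fx=6,fy=6,interpolation=cv2.INTER_CUBIC)
cv2.imwrite('pics/s7.png',B);cv2.imwrite('pics/w7.png',A)
```

```text
6.1 [ 0.55277714 -0.22903434  0.10437913] [0.33770719 0.39401783 0.59670702]
```

View pics/s7.png

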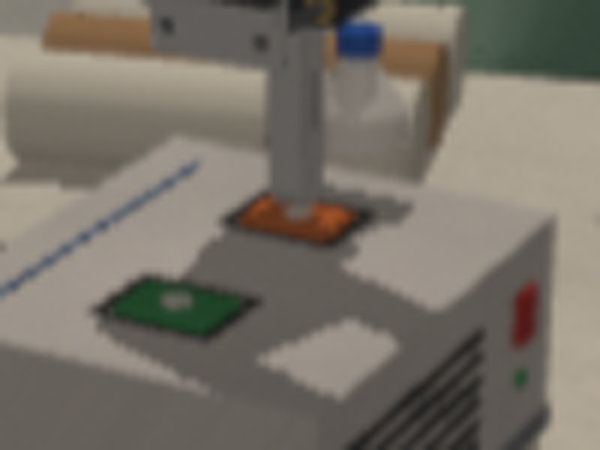

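View pics/w7.png

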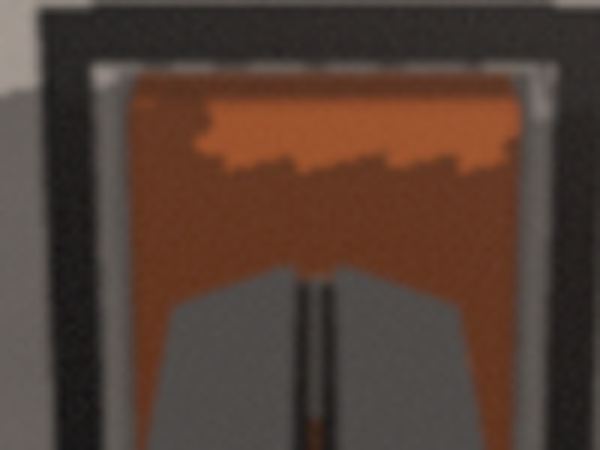

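The tip (side crop y≈208) is now just above the dot (y≈212), and the cartridge hasn't moved. I'll continue down.

Call:
arm_command:
  motion:
    - {"tx":0,"ty":0,"tz":0.1,"wx":0,"wy":0,"wz":0,"grip":0}
    - {"tx":0,"ty":0,"tz":0.1,"wx":0,"wy":0,"wz":0,"grip":0}
    - {"tx":0,"ty":0,"tz":0,"wx":0,"wy":0,"wz":0,"grip":0}

```text
time_s: 6.4
tcp_pos: [0.5527, -0.229, 0.1022]
eef_rot: [-3.141, 0.0, -0.271]
force: [-0.3, 0.5, 0.8]
finger_gap: 0.003
```

Call:
arm_command:
  motion:
    - {"tx":0,"ty":0,"tz":0.1,"wx":0,"wy":0,"wz":0,"grip":0}
    - {"tx":0,"ty":0,"tz":0.1,"wx":0,"wy":0,"wz":0,"grip":0}
    - {"tx":0,"ty":0,"tz":0,"wx":0,"wy":0,"wz":0,"grip":0}

```text
time_s: 6.7
tcp_pos: [0.5526, -0.229, 0.1002]
eef_rot: [-3.141, 0.0, -0.271]
force: [-0.3, 0.3, -0.2]
finger_gap: 0.005
```

Call:
arm_command:
  motion:
    - {"tx":0,"ty":0,"tz":0.1,"wx":0,"wy":0,"wz":0,"grip":0}
    - {"tx":0,"ty":0,"tz":0.1,"wx":0,"wy":0,"wz":0,"grip":0}
    - {"tx":0,"ty":0,"tz":0,"wx":0,"wy":0,"wz":0,"grip":0}

```text
time_s: 7.0
tcp_pos: [0.5528, -0.229, 0.0984]
eef_rot: [-3.142, 0.0, -0.271]
force: [-0.8, 0.2, 0.2]
finger_gap: 0.002
```

Run:
```python
from h import *
d=snap('side','side8');w=snap('wrist','wrist8'); s=bot.sense(); print(s['time_s'],s['tcp_pos'],s['force'])
B=cv2.resize(d['pixels'][130:205,228:328,::-1],None,fx=6,fy=6,interpolation=cv2.INTER_CUBIC)
A=cv2.resize(w['pixels'][200:275,230:330,::-1],None,fx=6,fy=6,interpolation=cv2.INTER_CUBIC)
cv2.imwrite('pics/s8.png',B);cv2.imwrite('pics/w8.png',A)
```

```text
7.1 [ 0.55277783 -0.22907199  0.09837445] [-0.32789473 -0.67094669  1.03646939]
```

View pics/s8.png

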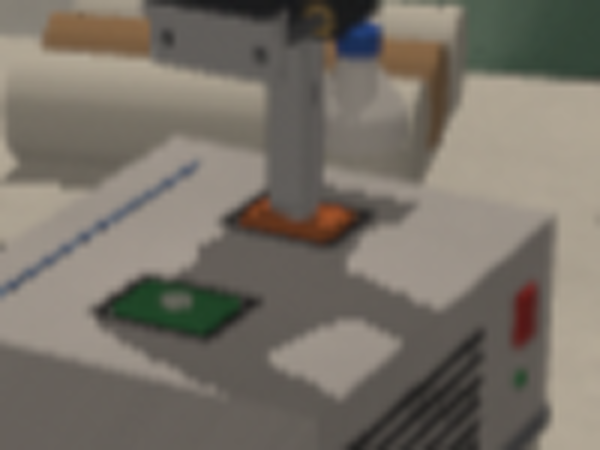

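View pics/w8.png

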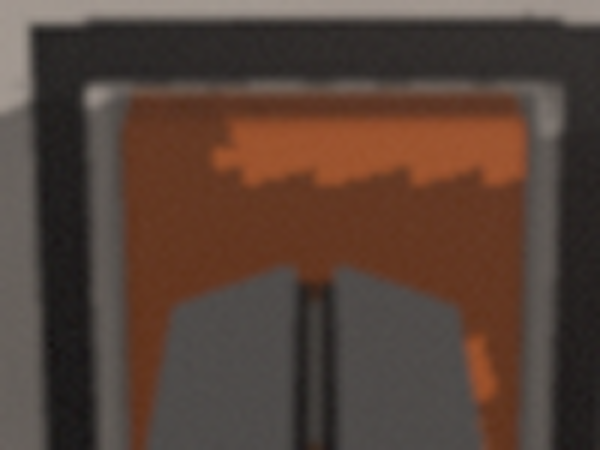

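The tip now covers the dot and its front edge is about 17 mm from the bay end, as expected at contact.

Call:
arm_command:
  motion:
    - {"tx":0,"ty":0,"tz":0.1,"wx":0,"wy":0,"wz":0,"grip":0}
    - {"tx":0,"ty":0,"tz":0.1,"wx":0,"wy":0,"wz":0,"grip":0}
    - {"tx":0,"ty":0,"tz":0,"wx":0,"wy":0,"wz":0,"grip":0}

```text
time_s: 7.4
tcp_pos: [0.553, -0.2292, 0.0971]
eef_rot: [3.141, -0.001, -0.271]
force: [-1.5, 0.8, 4.5]
finger_gap: 0.005
```

Contact: 4.5 N at z≈0.097, with the surface at about 0.098 reported. Now to push to roughly 7 mm depth.

Call:
arm_command:
  motion:
    - {"tx":0,"ty":0,"tz":0.1,"wx":0,"wy":0,"wz":0,"grip":0}
    - {"tx":0,"ty":0,"tz":0.1,"wx":0,"wy":0,"wz":0,"grip":0}
    - {"tx":0,"ty":0,"tz":0.1,"wx":0,"wy":0,"wz":0,"grip":0}
    - {"tx":0,"ty":0,"tz":0.1,"wx":0,"wy":0,"wz":0,"grip":0}
    - {"tx":0,"ty":0,"tz":0,"wx":0,"wy":0,"wz":0,"grip":0}

```text
time_s: 7.9
tcp_pos: [0.5531, -0.2292, 0.093]
eef_rot: [3.141, -0.001, -0.271]
force: [-0.9, 0.5, 5.3]
finger_gap: 0.002
```

Call:
arm_command:
  motion:
    - {"tx":0,"ty":0,"tz":0.1,"wx":0,"wy":0,"wz":0,"grip":0}
    - {"tx":0,"ty":0,"tz":0.1,"wx":0,"wy":0,"wz":0,"grip":0}
    - {"tx":0,"ty":0,"tz":0,"wx":0,"wy":0,"wz":0,"grip":0}

```text
time_s: 8.2
tcp_pos: [0.5531, -0.2292, 0.0911]
eef_rot: [3.141, -0.001, -0.271]
force: [-1.2, 0.6, 5.7]
finger_gap: 0.002
```

Call:
arm_command:
  motion:
    - {"tx":0,"ty":0,"tz":0.06,"wx":0,"wy":0,"wz":0,"grip":0}
    - {"tx":0,"ty":0,"tz":0,"wx":0,"wy":0,"wz":0,"grip":0}
    - {"tx":0,"ty":0,"tz":0,"wx":0,"wy":0,"wz":0,"grip":0}

```text
time_s: 8.5
tcp_pos: [0.5531, -0.2292, 0.0906]
eef_rot: [3.141, -0.001, -0.271]
force: [-1.3, 0.9, 5.1]
finger_gap: 0.005
```

Call:
arm_command:
  motion:
    - {"tx":0,"ty":0,"tz":-1,"wx":0,"wy":0,"wz":0,"grip":0}
    - {"tx":0,"ty":0,"tz":-2,"wx":0,"wy":0,"wz":0,"grip":0}
    - {"tx":0,"ty":0,"tz":-2,"wx":0,"wy":0,"wz":0,"grip":0}
    - {"tx":0,"ty":0,"tz":-2,"wx":0,"wy":0,"wz":0,"grip":0}
    - {"tx":0,"ty":0,"tz":-1,"wx":0,"wy":0,"wz":0,"grip":1}
    - {"tx":0,"ty":0,"tz":0,"wx":0,"wy":0,"wz":0,"grip":1}
    - {"tx":0,"ty":0,"tz":0,"wx":0,"wy":0,"wz":0,"grip":1}
    - {"tx":0,"ty":0,"tz":0,"wx":0,"wy":0,"wz":0,"grip":1}

```text
time_s: 9.3
tcp_pos: [0.5519, -0.2285, 0.1682]
eef_rot: [-3.141, 0.003, -0.271]
force: [1.2, -0.4, 0.3]
finger_gap: 0.305
```

Run:
```python
from h import *
d=snap('side','side9');w=snap('wrist','wrist9'); s=bot.sense(); print(s['time_s'],s['tcp_pos'],s['eef_rot'],s['force'],s['finger_gap'])
B=cv2.resize(d['pixels'][110:210,208:348,::-1],None,fx=5,fy=5,interpolation=cv2.INTER_CUBIC)
cv2.imwrite('pics/s9.png',B)
```

```text
9.4 [ 0.55201737 -0.22861087  0.16835491] [-3.14089040e+00  2.50308617e-03 -2.71222965e-01] [ 0.03742214 -0.04816593  0.77716165] 0.39367693833831796
```

View pics/s9.png

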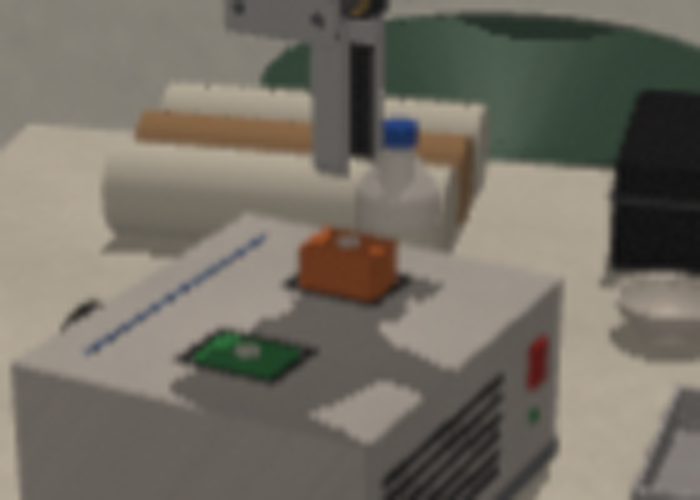

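View pics/wrist9.png

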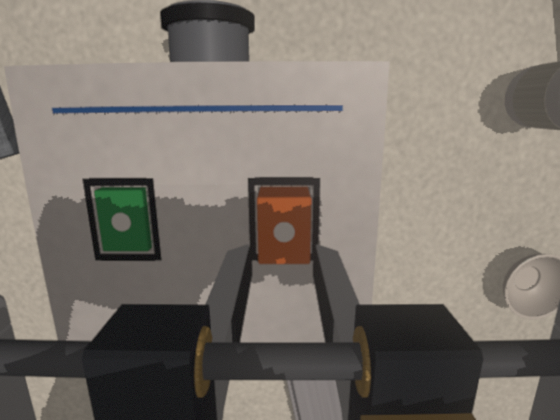

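It popped up: the orange box is at side crop (348,262) with its dot at wrist (284,232), and green is still flush. The fingers straddle it centrally. Next I'll descend with open jaws, stopping short to check tip height.

Call:
arm_command:
  motion:
    - {"tx":0,"ty":0,"tz":0,"wx":0,"wy":0,"wz":0,"grip":0.85}
    - {"tx":0,"ty":0,"tz":0,"wx":0,"wy":0,"wz":0,"grip":0.85}
    - {"tx":0,"ty":0,"tz":0,"wx":0,"wy":0,"wz":0,"grip":0.85}
    - {"tx":0,"ty":0,"tz":0,"wx":0,"wy":0,"wz":0,"grip":0.85}
    - {"tx":0,"ty":0,"tz":2,"wx":0,"wy":0,"wz":0,"grip":0.85}
    - {"tx":0,"ty":0,"tz":2,"wx":0,"wy":0,"wz":0,"grip":0.85}
    - {"tx":0,"ty":0,"tz":1,"wx":0,"wy":0,"wz":0,"grip":0.85}
    - {"tx":0,"ty":0,"tz":0,"wx":0,"wy":0,"wz":0,"grip":0.85}

```text
time_s: 10.2
tcp_pos: [0.5514, -0.2283, 0.1179]
eef_rot: [-3.141, 0.004, -0.271]
force: [-0.1, 0.8, -0.7]
finger_gap: 0.852
```

Run:
```python
from h import *
d=snap('side','side10');w=snap('wrist','wrist10'); s=bot.sense(); print(s['time_s'],s['tcp_pos'],s['eef_rot'],s['force'],s['finger_gap'])
B=cv2.resize(d['pixels'][110:210,208:348,::-1],None,fx=5,fy=5,interpolation=cv2.INTER_CUBIC)
cv2.imwrite('pics/s10.png',B)
```

```text
10.3 [ 0.55310604 -0.22925926  0.12028294] [ 3.14147936e+00 -5.06738384e-04 -2.71256938e-01] [ 0.56480476 -0.31978381  0.07412373] 0.8526545519193484
```

View pics/s10.png

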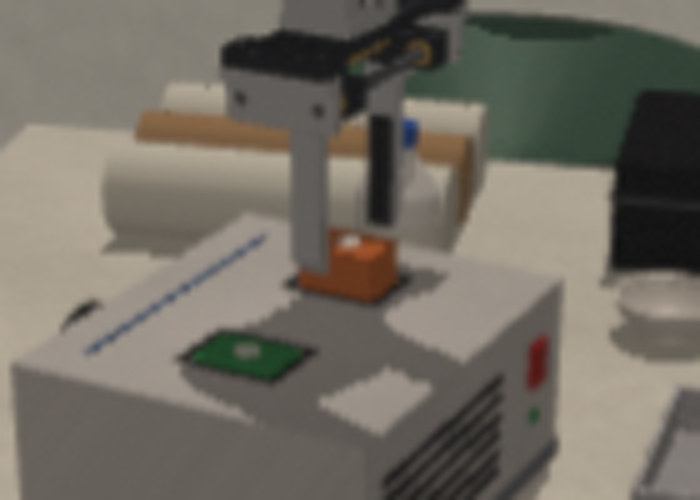

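View pics/wrist10.png

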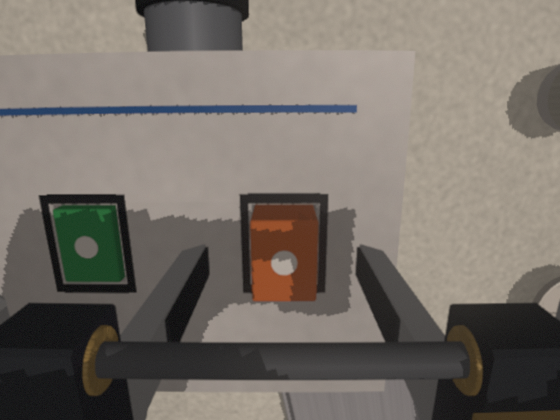

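The jaws straddle the cartridge centrally (finger inner edges at px 208 and 357, cartridge 251–317), with the near tip just above its base. I'll go down 1.8 cm and grip.

Call:
arm_command:
  motion:
    - {"tx":0,"ty":-0.05,"tz":0.8,"wx":0,"wy":0,"wz":0,"grip":0.85}
    - {"tx":0,"ty":0,"tz":0.6,"wx":0,"wy":0,"wz":0,"grip":0.85}
    - {"tx":0,"ty":0,"tz":0.4,"wx":0,"wy":0,"wz":0,"grip":0.85}
    - {"tx":0,"ty":0,"tz":0,"wx":0,"wy":0,"wz":0,"grip":0.85}
    - {"tx":0,"ty":0,"tz":0,"wx":0,"wy":0,"wz":0,"grip":0.85}

```text
time_s: 10.8
tcp_pos: [0.5529, -0.2286, 0.1018]
eef_rot: [-3.142, 0.0, -0.271]
force: [0.2, 0.2, -1.3]
finger_gap: 0.848
```

Call:
arm_command:
  motion:
    - {"tx":0,"ty":0,"tz":0,"wx":0,"wy":0,"wz":0,"grip":0}
    - {"tx":0,"ty":0,"tz":0,"wx":0,"wy":0,"wz":0,"grip":0}
    - {"tx":0,"ty":0,"tz":0,"wx":0,"wy":0,"wz":0,"grip":0}
    - {"tx":0,"ty":0,"tz":0,"wx":0,"wy":0,"wz":0,"grip":0}
    - {"tx":0,"ty":0,"tz":0,"wx":0,"wy":0,"wz":0,"grip":0}
    - {"tx":0,"ty":0,"tz":0,"wx":0,"wy":0,"wz":0,"grip":0}
    - {"tx":0,"ty":0,"tz":0,"wx":0,"wy":0,"wz":0,"grip":0}
    - {"tx":0,"ty":0,"tz":0,"wx":0,"wy":0,"wz":0,"grip":0}
    - {"tx":0,"ty":0,"tz":0,"wx":0,"wy":0,"wz":0,"grip":0}
    - {"tx":0,"ty":0,"tz":0,"wx":0,"wy":0,"wz":0,"grip":0}

```text
time_s: 11.8
tcp_pos: [0.553, -0.2287, 0.1019]
eef_rot: [3.141, -0.0, -0.271]
force: [-0.4, -0.2, 0.3]
finger_gap: 0.381
```

Gripped at gap 0.381 (36 mm). Drawing it straight up, slowly at first.

Call:
arm_command:
  motion:
    - {"tx":0,"ty":0,"tz":-0.5,"wx":0,"wy":0,"wz":0,"grip":0}
    - {"tx":0,"ty":0,"tz":-0.8,"wx":0,"wy":0,"wz":0,"grip":0}
    - {"tx":0,"ty":0,"tz":-1,"wx":0,"wy":0,"wz":0,"grip":0}
    - {"tx":0,"ty":0,"tz":-1,"wx":0,"wy":0,"wz":0,"grip":0}
    - {"tx":0,"ty":0,"tz":-1,"wx":0,"wy":0,"wz":0,"grip":0}
    - {"tx":0,"ty":0,"tz":-1,"wx":0,"wy":0,"wz":0,"grip":0}
    - {"tx":0,"ty":0,"tz":-1,"wx":0,"wy":0,"wz":0,"grip":0}
    - {"tx":0,"ty":0,"tz":-1,"wx":0,"wy":0,"wz":0,"grip":0}
    - {"tx":0,"ty":0,"tz":0,"wx":0,"wy":0,"wz":0,"grip":0}
    - {"tx":0,"ty":0,"tz":0,"wx":0,"wy":0,"wz":0,"grip":0}

```text
time_s: 12.8
tcp_pos: [0.553, -0.2287, 0.1751]
eef_rot: [3.141, -0.0, -0.271]
force: [-0.3, 0.5, -1.0]
finger_gap: 0.379
```

Run:
```python
from h import *
d=snap('side','side11');w=snap('wrist','wrist11');c=snap('scene','scene11'); s=bot.sense(); print(s['time_s'],s['tcp_pos'],s['eef_rot'],s['force'],s['finger_gap'])
cv2.imwrite('pics/s11.png',np.hstack([cv2.resize(x['pixels'][:,:,::-1],(400,300),interpolation=cv2.INTER_AREA) for x in (d,w)]))
cv2.imwrite('pics/t11.png',cv2.resize(c['pixels'][140:240,280:400,::-1],None,fx=6,fy=6,interpolation=cv2.INTER_CUBIC))
cv2.imwrite('pics/u11.png',cv2.resize(d['pixels'][255:340,210:330,::-1],None,fx=6,fy=6,interpolation=cv2.INTER_CUBIC))
```

```text
12.95 [ 0.55238973 -0.22827818  0.17397026] [-3.14112813e+00  1.61592034e-03 -2.71225750e-01] [-0.9031336  -0.57058307 -1.34970352] 0.3826664899638342
```

View pics/s11.png

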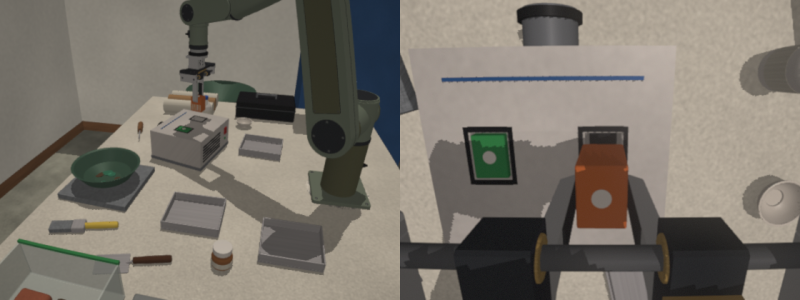

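View pics/t11.png

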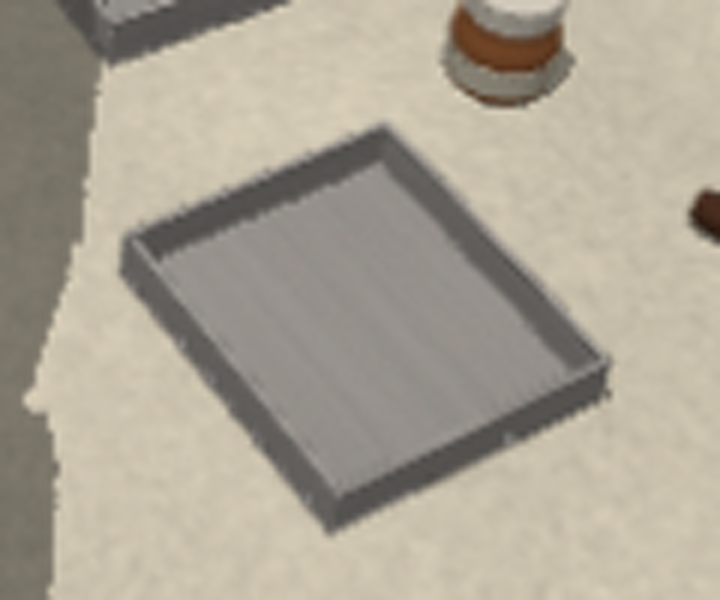

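View pics/u11.png

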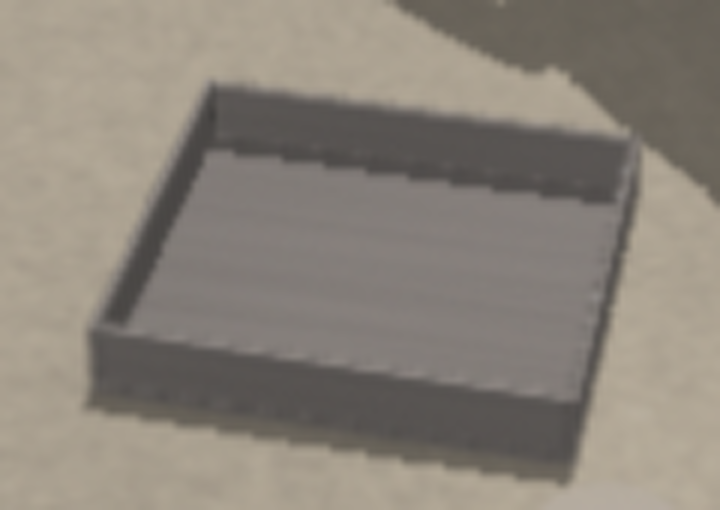

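The cartridge is clear of the bay and green is still latched. The tray rim corners in the scene crop are (128,238), (385,128), (605,362), (335,495), and in the side crop (212,85), (635,135), (580,402), (95,328).

Run:
```python
from h import *
def f(c,ps,o):
    P=np.array([ray(c,(o[0]+p[0]/6,o[1]+p[1]/6),.03) for p in ps]); print(P.round(4).tolist()); print('sides',[round(np.linalg.norm(P[i]-P[i-1]),4) for i in range(4)],'mean',P.mean(0))
f(load('scene11'),[(128,238),(385,128),(605,362),(335,495)],(280,140))
f(load('side11'),[(212,85),(635,135),(580,402),(95,328)],(210,255))
```

```text
[[0.3794, 0.1696, 0.03], [0.379, 0.3141, 0.03], [0.5426, 0.3154, 0.03], [0.5433, 0.1692, 0.03]]
sides [np.float64(0.1639), np.float64(0.1445), np.float64(0.1636), np.float64(0.1462)] mean [0.46105091 0.24208347 0.03      ]
[[0.5378, 0.1763, 0.03], [0.3744, 0.1728, 0.03], [0.3711, 0.3215, 0.03], [0.538, 0.321, 0.03]]
sides [np.float64(0.1447), np.float64(0.1635), np.float64(0.1488), np.float64(0.1669)] mean [0.45531648 0.24791202 0.03      ]
```

Both views give a tray centre of about (0.458,0.245), and the rim sides of 145–149 by 164–167 mm fit 150 x 170. Carrying the cartridge there.

Call:
arm_command:
  motion:
    - {"tx":-0.5,"ty":-1,"tz":-1,"wx":0,"wy":0,"wz":0,"grip":0}
    - {"tx":-1,"ty":-2,"tz":-1,"wx":0,"wy":0,"wz":0,"grip":0}
    - {"tx":-1.5,"ty":-3,"tz":0,"wx":0,"wy":0,"wz":0,"grip":0}
    - {"tx":-1.5,"ty":-3,"tz":0,"wx":0,"wy":0,"wz":0,"grip":0}
    - {"tx":-1.5,"ty":-3,"tz":0,"wx":0,"wy":0,"wz":0,"grip":0}
    - {"tx":-1.5,"ty":-3,"tz":0,"wx":0,"wy":0,"wz":0,"grip":0}
    - {"tx":-1.5,"ty":-3,"tz":0,"wx":0,"wy":0,"wz":0,"grip":0}
    - {"tx":-1.5,"ty":-3,"tz":0,"wx":0,"wy":0,"wz":0,"grip":0}
    - {"tx":-1.5,"ty":-3,"tz":0,"wx":0,"wy":0,"wz":0,"grip":0}
    - {"tx":-1.5,"ty":-3,"tz":0,"wx":0,"wy":0,"wz":0,"grip":0}
    - {"tx":-1.5,"ty":-3,"tz":0,"wx":0,"wy":0,"wz":0,"grip":0}
    - {"tx":-1.5,"ty":-3,"tz":0,"wx":0,"wy":0,"wz":0,"grip":0}
    - {"tx":-1.5,"ty":-3,"tz":0,"wx":0,"wy":0,"wz":0,"grip":0}
    - {"tx":-1.5,"ty":-3,"tz":0,"wx":0,"wy":0,"wz":0,"grip":0}
    - {"tx":-1.5,"ty":-3,"tz":0,"wx":0,"wy":0,"wz":0,"grip":0}
    - {"tx":-0.8,"ty":-1.1,"tz":0,"wx":0,"wy":0,"wz":0,"grip":0}
    - {"tx":0,"ty":0,"tz":0,"wx":0,"wy":0,"wz":0,"grip":0}
    - {"tx":0,"ty":0,"tz":0,"wx":0,"wy":0,"wz":0,"grip":0}

```text
time_s: 14.75
tcp_pos: [0.4582, 0.2445, 0.195]
eef_rot: [3.141, -0.0, -0.271]
force: [0.2, 0.2, -0.7]
finger_gap: 0.38
```

Run:
```python
from h import *
d=snap('scene','scene12');w=snap('wrist','wrist12'); s=bot.sense(); print(s['time_s'],s['tcp_pos'],s['eef_rot'],s['force'],s['finger_gap'])
cv2.imwrite('pics/s12.png',np.hstack([cv2.resize(x['pixels'][:,:,::-1],(400,300),interpolation=cv2.INTER_AREA) for x in (d,w)]))
```

```text
14.85 [0.45861734 0.24388603 0.19491195] [ 3.14101495e+00 -2.22753665e-04 -2.72566242e-01] [-1.07629658  0.51716481  0.14745192] 0.3828780540092896
```

View pics/s12.png

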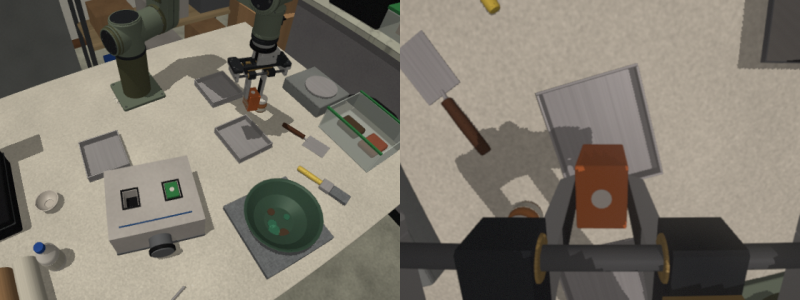

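The cartridge hangs over the middle of the chosen tray. Its bottom is about 0.179 m up by my account, so about 17.5 cm to go. Descending 16 cm first, then creeping down.

Call:
arm_command:
  motion:
    - {"tx":0,"ty":0,"tz":1.5,"wx":0,"wy":0,"wz":0,"grip":0}
    - {"tx":0,"ty":0,"tz":2.5,"wx":0,"wy":0,"wz":0,"grip":0}
    - {"tx":0,"ty":0,"tz":3,"wx":0,"wy":0,"wz":0,"grip":0}
    - {"tx":0,"ty":0,"tz":3,"wx":0,"wy":0,"wz":0,"grip":0}
    - {"tx":0,"ty":0,"tz":2.5,"wx":0,"wy":0,"wz":0,"grip":0}
    - {"tx":0,"ty":0,"tz":1.5,"wx":0,"wy":0,"wz":0,"grip":0}
    - {"tx":0,"ty":0,"tz":1,"wx":0,"wy":0,"wz":0,"grip":0}
    - {"tx":0,"ty":0,"tz":1,"wx":0,"wy":0,"wz":0,"grip":0}
    - {"tx":0,"ty":0,"tz":0,"wx":0,"wy":0,"wz":0,"grip":0}
    - {"tx":0,"ty":0,"tz":0,"wx":0,"wy":0,"wz":0,"grip":0}

```text
time_s: 15.85
tcp_pos: [0.459, 0.245, 0.0354]
eef_rot: [-3.141, -0.001, -0.272]
force: [0.1, 0.2, -1.4]
finger_gap: 0.383
```

Run:
```python
from h import *
d=snap('side','side13');c=snap('scene','scene13'); s=bot.sense(); print(s['time_s'],s['tcp_pos'],s['eef_rot'],s['force'],s['finger_gap'])
A=cv2.resize(d['pixels'][200:350,190:360,::-1],None,fx=2.35,fy=2.35,interpolation=cv2.INTER_CUBIC)
B=cv2.resize(c['pixels'][100:250,260:430,::-1],None,fx=2.35,fy=2.35,interpolation=cv2.INTER_CUBIC)
cv2.imwrite('pics/s13.png',np.hstack([A,B]))
```

```text
15.95 [0.45938061 0.24533606 0.03588652] [-3.14043191e+00 -1.78445244e-03 -2.71254317e-01] [-0.43045975  0.46604037 -0.58689788] 0.3760858407581606
```

View pics/s13.png

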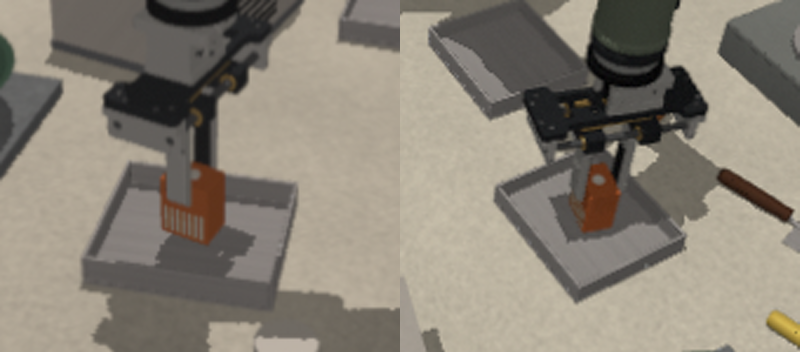

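The cartridge hangs inside the tray walls, upright, about 16 mm off the floor. Creeping down.

Call:
arm_command:
  motion:
    - {"tx":0,"ty":0,"tz":0.5,"wx":0,"wy":0,"wz":0,"grip":0}
    - {"tx":0,"ty":0,"tz":0.4,"wx":0,"wy":0,"wz":0,"grip":0}
    - {"tx":0,"ty":0,"tz":0.3,"wx":0,"wy":0,"wz":0,"grip":0}
    - {"tx":0,"ty":0,"tz":0.1,"wx":0,"wy":0,"wz":0,"grip":0}
    - {"tx":0,"ty":0,"tz":0,"wx":0,"wy":0,"wz":0,"grip":0}

```text
time_s: 16.45
tcp_pos: [0.458, 0.245, 0.0215]
eef_rot: [3.141, 0.001, -0.271]
force: [0.2, -0.7, -0.9]
finger_gap: 0.381
```

Call:
arm_command:
  motion:
    - {"tx":0,"ty":0,"tz":0.1,"wx":0,"wy":0,"wz":0,"grip":0}
    - {"tx":0,"ty":0,"tz":0.05,"wx":0,"wy":0,"wz":0,"grip":0}
    - {"tx":0,"ty":0,"tz":0,"wx":0,"wy":0,"wz":0,"grip":0}

```text
time_s: 16.75
tcp_pos: [0.4584, 0.2451, 0.0204]
eef_rot: [-3.142, -0.0, -0.271]
force: [-0.8, -0.9, -2.4]
finger_gap: 0.38
```

Call:
arm_command:
  motion:
    - {"tx":0,"ty":0,"tz":0.08,"wx":0,"wy":0,"wz":0,"grip":0}
    - {"tx":0,"ty":0,"tz":0,"wx":0,"wy":0,"wz":0,"grip":0}
    - {"tx":0,"ty":0,"tz":0,"wx":0,"wy":0,"wz":0,"grip":0}

```text
time_s: 17.05
tcp_pos: [0.4586, 0.2451, 0.0199]
eef_rot: [-3.141, -0.0, -0.271]
force: [-0.5, -1.1, 1.5]
finger_gap: 0.381
```

Call:
arm_command:
  motion:
    - {"tx":0,"ty":0,"tz":0.06,"wx":0,"wy":0,"wz":0,"grip":0}
    - {"tx":0,"ty":0,"tz":0,"wx":0,"wy":0,"wz":0,"grip":0}
    - {"tx":0,"ty":0,"tz":0,"wx":0,"wy":0,"wz":0,"grip":0}

```text
time_s: 17.35
tcp_pos: [0.4587, 0.2451, 0.0198]
eef_rot: [-3.141, -0.0, -0.271]
force: [-1.8, -2.0, 4.8]
finger_gap: 0.379
```

Floor contact confirmed: 4.8 N at the predicted height of 0.020. Releasing, opening only partway and waiting before lifting.

Call:
arm_command:
  motion:
    - {"tx":0,"ty":0,"tz":0,"wx":0,"wy":0,"wz":0,"grip":0.45}
    - {"tx":0,"ty":0,"tz":0,"wx":0,"wy":0,"wz":0,"grip":0.55}
    - {"tx":0,"ty":0,"tz":0,"wx":0,"wy":0,"wz":0,"grip":0.7}
    - {"tx":0,"ty":0,"tz":0,"wx":0,"wy":0,"wz":0,"grip":0.7}
    - {"tx":0,"ty":0,"tz":0,"wx":0,"wy":0,"wz":0,"grip":0.7}
    - {"tx":0,"ty":0,"tz":0,"wx":0,"wy":0,"wz":0,"grip":0.7}

```text
time_s: 17.95
tcp_pos: [0.4583, 0.245, 0.0188]
eef_rot: [3.141, 0.0, -0.271]
force: [0.3, -0.3, 0.3]
finger_gap: 0.702
```

Run:
```python
from h import *
w=snap('wrist','wrist14'); s=bot.sense(); print(s['time_s'],s['tcp_pos'],s['force'],s['finger_gap'])
```

```text
18.0 [0.45834451 0.24505602 0.01889228] [ 0.44477033 -0.5128559  -1.08789653] 0.6968933265175673
```

View pics/wrist14.png

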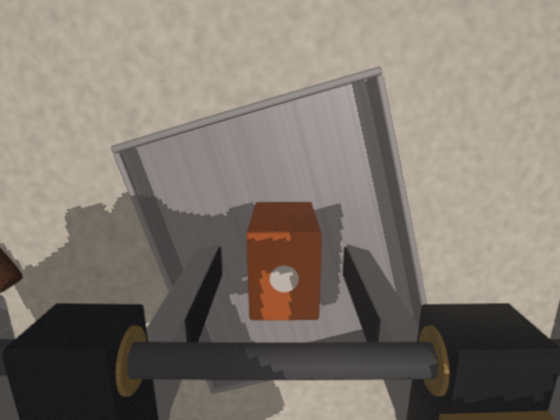

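The cartridge stands at wrist px (284,262) with both fingers clear (inner edges at 220 and 345). Retracting straight up.

Call:
arm_command:
  motion:
    - {"tx":0,"ty":0,"tz":-1,"wx":0,"wy":0,"wz":0,"grip":0.7}
    - {"tx":0,"ty":0,"tz":-2,"wx":0,"wy":0,"wz":0,"grip":0.7}
    - {"tx":0,"ty":0,"tz":-2,"wx":0,"wy":0,"wz":0,"grip":0.7}
    - {"tx":0,"ty":0,"tz":-3,"wx":0,"wy":0,"wz":0,"grip":0.7}
    - {"tx":0,"ty":0,"tz":-3,"wx":0,"wy":0,"wz":0,"grip":0.7}
    - {"tx":0,"ty":0,"tz":-3,"wx":0,"wy":0,"wz":0,"grip":0.7}
    - {"tx":0,"ty":0,"tz":-2,"wx":0,"wy":0,"wz":0,"grip":0.7}
    - {"tx":0,"ty":0,"tz":0,"wx":0,"wy":0,"wz":0,"grip":0.7}
    - {"tx":0,"ty":0,"tz":0,"wx":0,"wy":0,"wz":0,"grip":0.7}

```text
time_s: 18.9
tcp_pos: [0.4584, 0.2451, 0.1792]
eef_rot: [-3.141, -0.001, -0.271]
force: [-1.3, 0.3, -0.9]
finger_gap: 0.697
```

Run:
```python
from h import *
d=snap('side','side15');c=snap('scene','scene15'); s=bot.sense(); print(s['time_s'],s['tcp_pos'],s['force'],s['finger_gap'])
cv2.imwrite('pics/s15.png',np.hstack([cv2.resize(x['pixels'][:,:,::-1],(400,300),interpolation=cv2.INTER_AREA) for x in (d,c)]))
a=load('scene0')['pixels'];b=c['pixels']
print('bowl region diff',np.abs(a[240:390,310:470].astype(int)-b[240:390,310:470]).mean(), np.abs(a[330:415,400:470].astype(int)-b[330:415,400:470]).mean())
A=cv2.resize(d['pixels'][215:340,210:330,::-1],(400,416),interpolation=cv2.INTER_CUBIC)
B=cv2.resize(c['pixels'][225:350,120:240,::-1],(400,416),interpolation=cv2.INTER_CUBIC)
cv2.imwrite('pics/u15.png',np.hstack([A,B]))
```

```text
19.0 [0.45716968 0.24464369 0.17737301] [-0.16342444 -0.97113984  1.39141721] 0.6984837860408706
bowl region diff 3.3320694444444445 3.4797759103641455
```

View pics/s15.png

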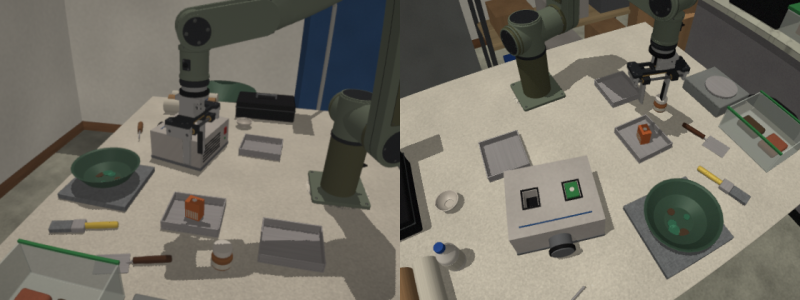

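View pics/u15.png

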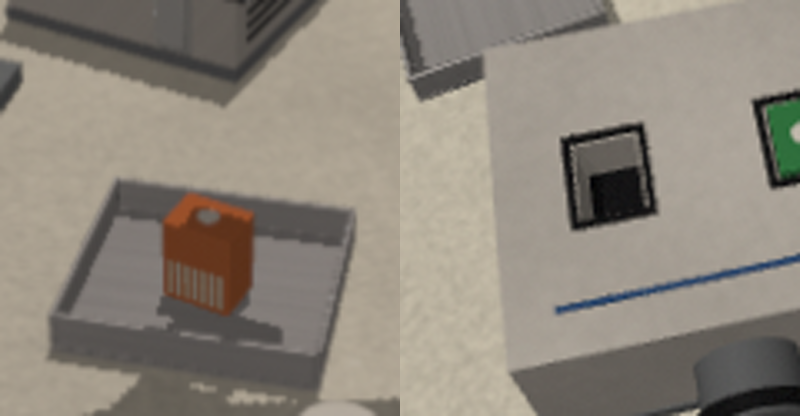

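The orange cartridge stands upright in the tray at side px (273,292). The bay is empty, green is flush, and the bowl looks unmoved. Nothing is touching the robot, so I'm handing in.

Run:
```python
from h import *
print(bot.close_job())
```

```text
the job is handed in; nothing more can be done
None
```

The orange cartridge is out of the extractor and standing upright on the floor of the farthest tray. I pushed it about 7 mm at around 5.5 N to unlatch it, let it spring up, and gripped it at a 36 mm opening. I then drew it straight up and set it down in the tray 0.52 m from the base. The job was handed in at about 19 s.

**Last checks:** The orange cartridge stands upright inside the tray and its bay is empty. The green cartridge is still flush in its bay. The bowl looks unmoved: its image region differs from the start only by about 3 grey levels on average, which I took as image noise. The gripper is clear of everything.

**What disagreed:**
- **Finger length:** the closed fingertips met the cartridge about 23 mm lower in reported TCP height than the stated tool length implies. I found the contact by force and planned the later heights from it; the tray floor contact then came where predicted.
- **Tray centre:** the scene and side cameras differed by about 6–8 mm on the tray centre, so I used the middle of the two.
- **First move call:** it was refused because its rows lacked some keys; nothing moved.

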